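# Screw down the raised foot of the condiment stand

## Task

The small steel condiment stand has a screw foot at each of its two front corners; one is already down on the table, the other is still screwed up clear of it. Turn the black wing knob of the raised foot clockwise until its rubber pad just touches the table, without jacking the stand up, then let go. Leave the other foot and the stand as they are.

Things in the scene. Friction and masses are not known exactly. Their poses are not given: they have to be found in the camera images.
- stand: low steel stand, two glass shakers (to 115 mm high) at its rear; deck 130 x 150 mm, top 32 mm up. Loose, 3 kg, on three fixed feet, at any heading. Origin: on the table under the deck; x to its rear, y to its left, z up. Front (-x) edge has no rim. Screw feet on lugs beside the front corners, vertical axes at x = -60 mm, y = +90 mm (left) and -90 mm (right).
- right_foot_grip (a point): centre of the black wing knob of the RAISED foot, on its screw axis (right when looking from the front edge to the rear). Upright bar 10 mm thick (its x), 42 long (its y), 24 tall: pinch across the 10 mm. 72 mm above the table when the foot touches; starts 6 to 10 mm higher. Lug below: top 37.5 mm up. Knob, stem and 32 mm rubber pad are one piece that turns and sinks.
- right_foot (a joint): angle of the raised screw foot, rad: 0 = pad just touches the table and the wing is parallel to the stand's front edge (stand y); negative = up (starts -1.3 to -0.8); grows turning clockwise seen from above, sinking 8 mm per rad. Past 0 it jacks the stand up. Takes about 0.2 N m, more under load; stays where it is left.
- left_foot (a joint): angle, in the same sense, of the other, identical screw foot at y = +90 mm of the stand; it is down on the table at 0, its wing parallel to the stand's front edge. Leave it.

How it is judged:
At the end, for the whole second after the job is handed in: The raised foot is screwed down to the table: within 0.22 rad (under 2 mm of gap) short of touching and no more than 0.25 rad (2 mm of lift) past it; the stand rests level within 2 degrees and within 30 mm of where it stood (value of joint right_foot between -0.22 and 0.25 rad and angle between stand's own z axis and vertical below 0.035 rad and distance of stand from where it was at the start of the episode below 0.03 m and linear speed of stand below 0.02 m/s).
It fails at once if the other foot is turned by more than 0.2 rad (value of joint left_foot above 0.2 rad or value of joint left_foot below -0.2 rad).
It fails at once if the stand is tipped by more than 8 degrees (angle between stand's own z axis and vertical above 0.14 rad).
It also fails if it takes over 32 s, if anything falls off the work surface, if the arm or the gripper's body presses on something with over 40 N, if the wrist force passes 120 N, or if a joint passes its speed limit or range.

## Robot

A 6-joint arm with a two-finger parallel gripper is mounted at the origin on a cart in front of the work surface, level with it; the furniture and walls round the work are solid. World frame = base frame: x ahead of the robot, y to its left, z up, the work surface at z = 0. Lengths are in m, angles in rad, forces in N, time in s.
With the tool pointing down it reaches from about 0.35 to 0.975 m from the base axis. Payload 4.9 kg.
Tool frame: the origin (TCP) lies between the finger pads; the fingertips stand 22 mm ahead of it and the grasp point (between the pads) lies 3 mm ahead of it; z points along the fingers, y is the line along which they close (so a half turn about z gives the same grasp; the last joint's range is limited). The gripper opens to 85 mm and grips with 20 to 120 N. Pads are 22 mm wide; open, the fingers measure 114 mm over their backs; the gripper's body (76 mm by 85 mm) begins 54 mm behind the grasp point. The pads swing forward as they close: fully open they stand 13 mm farther back than shut.
Start: joints at [-1.373, 0.053, 1.613, -0, 1.476, -0.119], TCP at [0.195, -0.594, 0.253] pointing down, gripper open.
Joint ranges: [-3.01, 3.01], [-1.01, 2.22], [0.06, 2.58], [-1.02, 4.17], [0.09, 2.62], [-3.14, 3.14]. Speed limits (rad/s): [2.57, 2.57, 3.14, 3.14, 3.14, 3.14].

## Interface

Orientations are given as a unit quaternion [w, x, y, z].
In Python, from plant import state, grab_frame, get_calibration, job_done, recognise, regions_of gives the robot as it stands.
- The arm moves only by the tool apply_moves, never from a script. Its argument "targets" is a list of rows, each an object with "translation": the shift along the tool's x, y, z normalised to -1 to 1, where 1 is 100 mm, a list of three; "twist": the turn about the tool's z normalised to -1 to 1, where 1 is 0.1 rad; "hand": the opening, from 0 (shut) to 1 (fully open). A call has 1 to 8 rows; each row shifts and turns the commanded pose from where the row before left it, along the tool's axes as they then stand; what a row does not reach is not made up. A row lasts 1/10 s, in which the tool goes at most 50 mm and 8.59 degrees, less where a joint would pass 70% of its speed; a pose out of reach is approached as far as the arm can. A call with a number of a shift or a turn outside -1 to 1 is refused whole. A call with a gripper value outside its range is refused whole. The fingers move at their own pace and stop on an object; the grip force is fixed at half the most. Time passes only in rows, so rows that do not move let the fingers close. It gives the time, the measured TCP pose, the force, the opening and the grip force at its end, in the units of the state.
- state(): the state, without advancing time (a new reading comes with each control period).
- grab_frame(name): name is "scene" or "top" or "wrist"; returns the picture (420x560x3 uint8, red, green, blue); there is no depth.
- get_calibration(name): a dict with "camera_matrix" (3x3 intrinsics, pixels), "pose" (4x4, takes a point from camera to world coordinates). Camera axes: x right, y up, looking along -z (the intrinsics and any distortion apply to the point x, -y, -z); pixel columns grow to the right and rows downward; lengths in m; the calibration is good to about 2 mm. A picture is of the moment at which its call begins: read the wrist's pose just before it. get_calibration takes no time and is no camera call; for the wrist camera it gives the pose at the moment of the call.
- job_done(): hands the job in; it is judged then, once.
Trained networks look in the newest picture that a camera, given by its name, has taken for a name from the list of things; names that differ only in an ending like _2 or _b are one class to them, and where a whole thing is asked for, a point or a joint stands for the part that bears it (a point fixed in the world has none). Each returns a list of dicts, best first, with "score" (0 to 1); they miss things now and then, are a little off and sometimes report something else, mostly with a low value. They report only what shows in the picture. A call takes as long as a camera call.
- recognise(camera, query): "point" ([x, y, z] in m, in world coordinates, good to about 4 mm: the middle of the surface that is visible of it).
- regions_of(camera, query): "pixels" (420x560 bool, what is visible of it).
The state is a dict: "time": time; "joint_pos": joint angles; "joint_vel": joint speeds; "joint_efforts": joint torques, N m; "tool_pos": TCP position; "tool_rot": TCP orientation; "contact_force": force on the tool from outside, world axes, zero at the start; "ft_torque": the same for the moment, N m; "gripper_width": opening from 0.0 (shut) to 1.0 (fully open); "grasp_force": force on a finger pad.
Only numpy, scipy, OpenCV 4.12 (cv2) and the standard library are available. Lean on these libraries where they do the work, as an engineer would, in place of code of your own. Each camera call takes 0.05 s, during which the arm holds its last target. There are 200 camera calls.

## Working session

There is one attempt and no reset: what is moved stays moved. The work goes in short steps, Python scripts to look and compute and a tool call to move; the robot and the scene stay as the last step left them, time stands still between calls to the robot, and variables do not carry over. Pictures are saved under pics/ and viewed, at most 10 in all, crops included, and the job is handed in when it is done.

Besides the shell and the picture viewer there is one more tool, called after "Request:" by a JSON object that holds its "name" and its "arguments". apply_moves: Moves the arm, as the interface text tells. Its arguments: {"type":"object","properties":{"targets":{"type":"array"}},"required":["targets"]}

```bash
mkdir -p pics; cat > h.py <<'E'
import numpy as np, cv2
from plant import *
def save(cam,name):
    im=grab_frame(cam); cv2.imwrite(f'pics/{name}.png',im[:,:,::-1]); return im
E
python3 - <<'E'
from h import *
for c in ['top','scene']:
    save(c,c+'0')
    for q in ['stand','right_foot_grip','left_foot','right_foot']:
        print(c,q,[(np.round(r['point'],3).tolist(),round(r['score'],2)) for r in recognise(c,q)])
s=state();print(s['time'],s['tool_pos'],s['tool_rot'])
a=cv2.imread('pics/top0.png');b=cv2.imread('pics/scene0.png')
cv2.imwrite('pics/both0.png',cv2.resize(np.vstack([a,b]),(400,600)))
E
```

```text
top stand [([0.554, 0.106, 0.034], 0.76)]
top right_foot_grip [([0.458, 0.14, 0.086], 0.63)]
top left_foot [([0.635, 0.156, 0.083], 0.62)]
top right_foot [([0.453, 0.14, 0.09], 0.64)]
scene stand [([0.55, 0.141, 0.032], 0.61)]
scene right_foot_grip [([0.457, 0.141, 0.072], 0.86)]
scene left_foot [([0.631, 0.166, 0.067], 0.59)]
scene right_foot [([0.453, 0.142, 0.065], 0.67)]
0.5 [ 0.19468911 -0.59386658  0.25327624] [-2.59368056e-05  9.87480611e-01  1.57740427e-01 -7.12006286e-06]
```

View pics/top0.png

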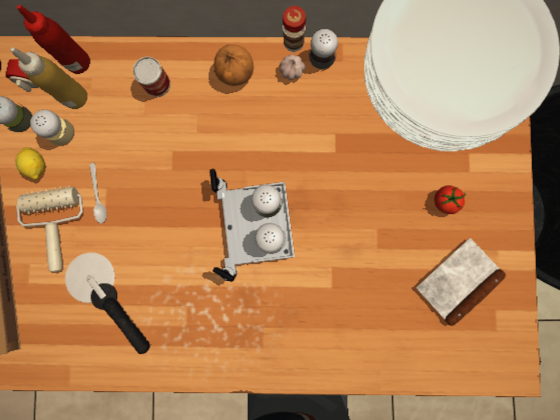

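The top view shows the stand with its rear toward -y. The raised right foot is near the robot at (225,272) and the left foot is at (215,180). I'll move above the right foot.

Request:
{"name": "apply_moves", "arguments": {"targets": [{"translation": [0.298,-0.385,0],"twist": 0,"hand": 1},{"translation": [0.298,-0.385,0],"twist": 0,"hand": 1},{"translation": [0.298,-0.385,0],"twist": 0,"hand": 1},{"translation": [0.298,-0.385,0],"twist": 0,"hand": 1},{"translation": [0.298,-0.385,0],"twist": 0,"hand": 1},{"translation": [0.298,-0.385,0],"twist": 0,"hand": 1},{"translation": [0.298,-0.385,0],"twist": 0,"hand": 1},{"translation": [0.298,-0.385,0],"twist": 0,"hand": 1}]}}

```text
time: 1.3
tool_pos: [0.3255, -0.2252, 0.2536]
tool_rot: [0.0, 0.988, 0.157, 0.0]
contact_force: [1.4, 0.5, 0.4]
gripper_width: 1.002
grasp_force: 0.0
```

Request:
{"name": "apply_moves", "arguments": {"targets": [{"translation": [0.298,-0.385,0],"twist": 0,"hand": 1},{"translation": [0.298,-0.385,0],"twist": 0,"hand": 1},{"translation": [0.298,-0.385,0],"twist": 0,"hand": 1},{"translation": [0.298,-0.385,0],"twist": 0,"hand": 1},{"translation": [0.298,-0.385,0],"twist": 0,"hand": 1},{"translation": [0.298,-0.385,0],"twist": 0,"hand": 1},{"translation": [0.298,-0.385,0],"twist": 0,"hand": 1},{"translation": [0,0,0],"twist": 0,"hand": 1}]}}

```text
time: 2.1
tool_pos: [0.44, 0.0988, 0.2534]
tool_rot: [-0.001, 0.987, 0.162, 0.0]
contact_force: [-0.0, -0.1, -0.2]
gripper_width: 1.003
grasp_force: 0.0
```

```bash
cat > m.py <<'E'
from h import *
import sys
n=sys.argv[1]
K=get_calibration('wrist')['camera_matrix'];T=np.array(get_calibration('wrist')['pose'])
im=save('wrist',n)
def topix(p):
    c=np.linalg.inv(T)@np.r_[p,1]; c=c[:3]*[1,-1,-1]; q=K@c; return q[:2]/q[2]
def plane(u,z):
    d=np.linalg.inv(K)@np.r_[u,1]*[1,-1,-1]; d=T[:3,:3]@d; return T[:3,3]+d*(z-T[2,3])/d[2]
if __name__=='__main__':
    for q in ['right_foot_grip','left_foot','stand']:
        print(q,[(np.round(r['point'],3).tolist(),round(r['score'],2)) for r in recognise('wrist',q)])
        for r in regions_of('wrist',q)[:2]:
            m=r['pixels']; (c,wh,a)=cv2.minAreaRect(np.argwhere(m)[:,::-1].astype(np.float32)); print('  ',np.round(c),np.round(wh),round(a),m.sum(),round(r['score'],2))
    s=state();R=s['tool_rot'];print(s['time'],s['tool_pos'],'yaw',2*np.arctan2(R[2],R[1]),R,s['joint_pos'],s['contact_force'])
E
python3 m.py w1
```

```text
right_foot_grip [([0.461, 0.138, 0.091], 0.8)]
   [250. 162.] [47. 24.] 48 711 0.56
left_foot []
stand [([0.551, 0.107, 0.03], 0.6)]
2.45 [0.43949505 0.09289996 0.2534351 ] yaw 0.3142778847979471 [8.80952626e-05 9.87679032e-01 1.56493040e-01 2.26443302e-04] [ 4.24432937e-02 -3.90738111e-01  2.00370379e+00 -1.23314665e-04
  1.52815690e+00  1.29896696e+00] [-0.57555446  0.61168379  0.61434544]
```

View pics/w1.png

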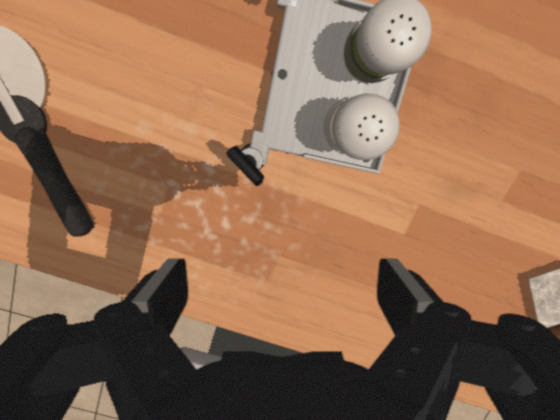

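The wrist view shows the wing with its top running roughly from (233,151) to (259,181). The stand's front edge runs from about (287,5) to (262,132).

```bash
cat > fit.py <<'E'
import m
from m import *
a,b=plane([233,151],.09),plane([259,181],.09); print(a,b,(a+b)/2,'wing ang',np.arctan2(*(b-a)[[1,0]])%np.pi,np.linalg.norm(b-a))
a,b=plane([262,132],.032),plane([287,5],.032); print('edge',np.arctan2(*(b-a)[[1,0]])%np.pi)
r=regions_of('wrist','right_foot_grip')[0]['pixels']
cr=np.uint8(im[:,:,::-1]); cr[cv2.morphologyEx(r.astype(np.uint8),cv2.MORPH_GRADIENT,np.ones((2,2)))>0]=(0,255,0)
cv2.imwrite('pics/c1.png',cv2.resize(cr[100:220,190:330],(700,600),interpolation=cv2.INTER_CUBIC))
E
python3 fit.py w2
```

```text
[0.46737481 0.14725614 0.09      ] [0.44884735 0.11769521 0.09      ] [0.45811108 0.13247568 0.09      ] wing ang 1.0109360520256585 0.03488717119250875
edge 0.09894065910292463Traceback (most recent call last):
  File "fit.py", line 5, in <module>
    r=regions_of('wrist','right_foot_grip')[0]['pixels']
      ~~~~~~~~~~~~~~~~~~~~~~~~~~~~~~~~~~~~~^^^
IndexError: list index out of range
```

Request:
{"name": "apply_moves", "arguments": {"targets": [{"translation": [0.295,-0.325,0],"twist": 0,"hand": 1},{"translation": [0,0,0.2],"twist": -1,"hand": 1},{"translation": [0,0,0.2],"twist": -1,"hand": 1},{"translation": [0,0,0.2],"twist": -1,"hand": 1},{"translation": [0,0,0.1],"twist": -1,"hand": 1},{"translation": [0,0,0],"twist": -1,"hand": 1},{"translation": [0,0,0],"twist": -1,"hand": 1},{"translation": [0,0,0],"twist": -1,"hand": 1}]}}

```text
time: 3.35
tool_pos: [0.4575, 0.1335, 0.1832]
tool_rot: [-0.0, 0.873, 0.488, -0.0]
contact_force: [0.3, -0.3, -0.5]
gripper_width: 1.0
grasp_force: 0.0
```

Request:
{"name": "apply_moves", "arguments": {"targets": [{"translation": [0,0,0],"twist": 0,"hand": 1},{"translation": [0,0,0],"twist": 0,"hand": 1}]}}

```text
time: 3.55
tool_pos: [0.4576, 0.1337, 0.1834]
tool_rot: [0.0, 0.874, 0.485, 0.0]
contact_force: [-0.2, 0.4, -0.4]
gripper_width: 1.003
grasp_force: 0.0
```

```bash
python3 m.py w3; python3 -c "
import cv2;a=cv2.imread('pics/w3.png')[150:390,120:440];cv2.imwrite('pics/c3.png',cv2.resize(a,(800,600)))"
```

```text
right_foot_grip [([0.456, 0.143, 0.093], 0.76)]
   [274. 207.] [27. 68.] 2 1200 0.86
left_foot [([0.628, 0.158, 0.083], 0.83)]
   [274. 208.] [67. 25.] 90 1172 0.74
   [475.  49.] [ 34. 119.] 71 2130 0.66
stand [([0.565, 0.12, 0.032], 0.66)]
   [426. 163.] [176. 339.] 51 22143 0.92
3.9 [0.45746482 0.13419761 0.18330979] yaw 1.016405666815491 [2.34258645e-06 8.73620433e-01 4.86607992e-01 2.43486138e-05] [ 1.29062909e-01 -2.60743637e-01  2.02156479e+00  1.39221779e-05
  1.38072453e+00  6.83450939e-01] [-1.38540988 -0.14966611 -1.07657875]
```

View pics/w3.png

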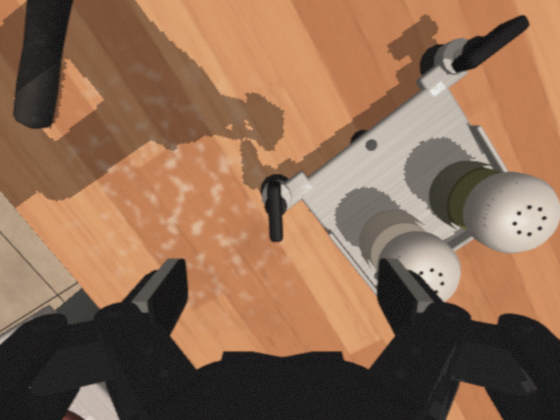

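The wing appears at about (276,180)–(277,240), nearly parallel to the pads. I'll compute the remaining offset.

```bash
cat > fit.py <<'E'
from m import *
s=state();p=s['tool_pos'];y=2*np.arctan2(s['tool_rot'][2],s['tool_rot'][1]);p=np.array(p)
a,b=plane([272,183],.091),plane([277,241],.091); d=b-a;c=(a+b)/2
print(a,b,c,'wing ang',np.arctan2(d[1],d[0])%np.pi,np.linalg.norm(d))
e=c-p; print('tool x,y',e[0]*np.cos(y)+e[1]*np.sin(y),e[0]*np.sin(y)-e[1]*np.cos(y))
a,b=plane([311,180],.032),plane([430,97],.032); print('edge',np.arctan2(*(b-a)[[1,0]])%np.pi)
for z in (.06,.08,.1): print(topix([p[0],p[1],z]))
cv2.imwrite('pics/c4.png',cv2.resize(im[150:270,200:360,::-1],(800,600),interpolation=cv2.INTER_CUBIC))
E
python3 fit.py w4
```

```text
[0.4674491  0.16090448 0.091     ] [0.44809716 0.12352002 0.091     ] [0.45777313 0.14221225 0.091     ] wing ang 1.0931312705892493 0.04209626613675974
tool x,y 0.006958987733004898 -0.003940045490991897
edge 0.06916965163189855
[280.46187066 210.20906547]
[280.3273842  217.63557795]
[280.16873123 226.3965962 ]
```

View pics/c4.png

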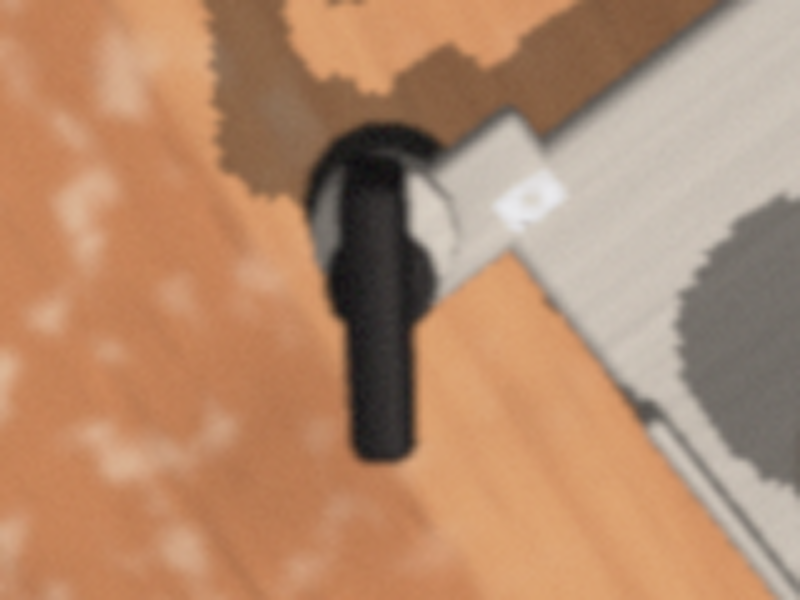

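Request:
{"name": "apply_moves", "arguments": {"targets": [{"translation": [0.05,-0.03,0],"twist": -0.35,"hand": 0.45},{"translation": [0,0,0],"twist": 0,"hand": 0.45},{"translation": [0,0,0.2],"twist": 0,"hand": 0.45},{"translation": [0,0,0.2],"twist": 0,"hand": 0.45},{"translation": [0,0,0.2],"twist": 0,"hand": 0.45},{"translation": [0,0,0],"twist": 0,"hand": 0.45},{"translation": [0,0,0],"twist": 0,"hand": 0.45}]}}

```text
time: 4.65
tool_pos: [0.4574, 0.1401, 0.1234]
tool_rot: [-0.0, 0.865, 0.502, -0.0]
contact_force: [0.4, 0.0, -0.0]
gripper_width: 0.453
grasp_force: 0.0
```

```bash
python3 m.py w5; python3 -c "
import cv2;a=cv2.imread('pics/w5.png')[150:390,120:440];cv2.imwrite('pics/c5.png',cv2.resize(a,(800,600)))"
```

```text
right_foot_grip [([0.459, 0.146, 0.094], 0.95)]
   [277. 243.] [35. 96.] 1 2008 0.87
left_foot [([0.622, 0.16, 0.064], 0.61)]
   [513.  58.] [ 43. 101.] 80 2177 0.94
stand [([0.566, 0.122, 0.032], 0.79)]
   [410. 162.] [267. 299.] 90 32810 0.84
5.0 [0.45803711 0.14010778 0.12416533] yaw 1.0517973997797982 [2.81292627e-04 8.64872911e-01 5.01990329e-01 6.92293621e-04] [ 1.41313645e-01 -1.88287312e-01  2.06547090e+00 -2.12899413e-06
  1.26291455e+00  6.60313216e-01] [-0.13340042 -0.15181728  0.51764359]
```

View pics/c5.png

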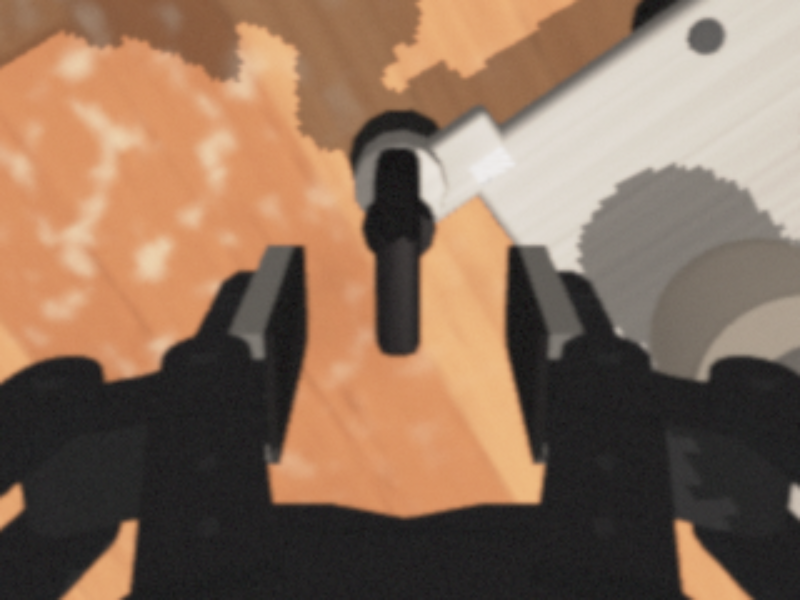

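The wing, at (398,150–355) in the crop, is centred and parallel between the fingers. I'll check the along-wing offset numerically.

```bash
cat > fit2.py <<'E'
from m import *
s=state();p=np.array(s['tool_pos']);y=2*np.arctan2(s['tool_rot'][2],s['tool_rot'][1])
f=lambda c:[120+c[0]/2.5,150+c[1]/2.5]
for top in (150,165):
  a,b=plane(f([397,top]),.0915),plane(f([399,354]),.0915); d=b-a;e=(a+b)/2-p
  print((a+b)/2,np.arctan2(d[1],d[0])%np.pi,np.linalg.norm(d),'tool',e[0]*np.cos(y)+e[1]*np.sin(y),e[0]*np.sin(y)-e[1]*np.cos(y))
E
python3 fit2.py w6
```

```text
[0.45943233 0.14281601 0.0915    ] 1.0589334008490674 0.04552275591122249 tool 0.0031270948958828765 -2.5179289522024584e-05
[0.45865398 0.14146068 0.0915    ] 1.0596291261303934 0.04239704131180217 tool 0.0015641669803366101 -2.8759785075759122e-05
```

Request:
{"name": "apply_moves", "arguments": {"targets": [{"translation": [0.018,0,0.14],"twist": 0,"hand": 0.45},{"translation": [0,0,0.14],"twist": 0,"hand": 0.45},{"translation": [0,0,0.12],"twist": 0,"hand": 0.45},{"translation": [0,0,0],"twist": 0,"hand": 0.45},{"translation": [0,0,0],"twist": 0,"hand": 0.2},{"translation": [0,0,0],"twist": 0,"hand": 0.1},{"translation": [0,0,0],"twist": 0,"hand": 0},{"translation": [0,0,0],"twist": 0,"hand": 0}]}}

```text
time: 5.85
tool_pos: [0.457, 0.1423, 0.0832]
tool_rot: [-0.002, 0.865, 0.502, -0.001]
contact_force: [-5.4, 2.2, 2.2]
gripper_width: 0.159
grasp_force: 58.5
```

Request:
{"name": "apply_moves", "arguments": {"targets": [{"translation": [0,0,0],"twist": 0,"hand": 0},{"translation": [0,0,0],"twist": 0,"hand": 0}]}}

```text
time: 6.05
tool_pos: [0.457, 0.1422, 0.0832]
tool_rot: [-0.002, 0.865, 0.502, -0.001]
contact_force: [-5.6, 3.0, 1.2]
gripper_width: 0.157
grasp_force: 58.5
```

Request:
{"name": "apply_moves", "arguments": {"targets": [{"translation": [0,-0.012,0],"twist": 0,"hand": 0},{"translation": [0,0,0.008],"twist": 1,"hand": 0},{"translation": [0,0,0.008],"twist": 1,"hand": 0},{"translation": [0,0,0.008],"twist": 1,"hand": 0},{"translation": [0,0,0.008],"twist": 1,"hand": 0},{"translation": [0,0,0],"twist": 0,"hand": 0}]}}

```text
time: 6.65
tool_pos: [0.4576, 0.1417, 0.0803]
tool_rot: [0.001, 0.947, 0.32, 0.0]
contact_force: [-1.4, -2.4, -1.5]
gripper_width: 0.161
grasp_force: 58.6
```

```bash
cat > s.py <<'E'
from plant import *; import numpy as np
s=state();print(2*np.arctan2(s['tool_rot'][2],s['tool_rot'][1]),s['tool_pos'],s['contact_force'],s['ft_torque'])
E
python3 s.py
```

```text
0.6523543404042258 [0.45758568 0.1417481  0.08026824] [-1.37666661 -2.35551808 -1.49759245] [-0.35393891 -0.04031318  0.04150396]
```

Request:
{"name": "apply_moves", "arguments": {"targets": [{"translation": [0,0,0.008],"twist": 1,"hand": 0},{"translation": [0,0,0.008],"twist": 1,"hand": 0},{"translation": [0,0,0.008],"twist": 1,"hand": 0},{"translation": [0,0,0.008],"twist": 1,"hand": 0},{"translation": [0,0,0],"twist": 0,"hand": 0},{"translation": [0,0,0],"twist": 0,"hand": 0}]}}

```text
time: 7.25
tool_pos: [0.458, 0.1409, 0.0771]
tool_rot: [0.002, 0.992, 0.127, 0.001]
contact_force: [0.8, -5.1, -2.1]
gripper_width: 0.158
grasp_force: 58.6
```

```bash
python3 s.py; python3 m.py w7;python3 s.py
```

```text
0.25472332728656827 [0.45799744 0.14090143 0.07712143] [ 0.77077303 -5.12314464 -2.14202733] [-0.94631015 -0.08111183  0.0839741 ]
right_foot_grip [([0.459, 0.142, 0.086], 0.71)]
   [282. 278.] [135.  34.] 82 3048 0.92
left_foot []
stand [([0.537, 0.107, 0.032], 0.93)]
   [408. 182.] [257. 389.] 18 43725 0.82
7.6 [0.4580242  0.14087674 0.07711618] yaw 0.25470886503141993 [1.68933281e-03 9.91899783e-01 1.27010244e-01 6.03164120e-04] [ 0.14477325 -0.11876703  2.09171911 -0.00369567  1.16749573  1.46230916] [ 0.3077802  -4.97202292 -0.97354376]
0.25470886503141993 [0.4580242  0.14087674 0.07711618] [ 0.3077802  -4.97202292 -0.97354376] [-0.95785395 -0.17594759  0.04900486]
```

View pics/w7.png

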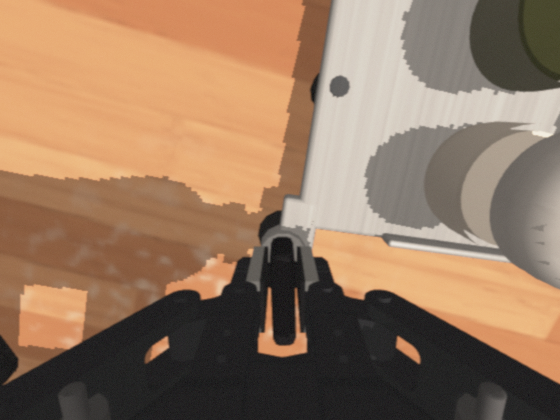

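The wing is held and the stand's front edge runs from (331,10) to (303,215). I'll measure its heading again.

```bash
python3 - x8 <<'E'
from m import *
g=cv2.cvtColor(im,cv2.COLOR_RGB2GRAY).astype(float); hsv=cv2.cvtColor(im,cv2.COLOR_RGB2HSV)
P=[]
for r in range(15,190,3):
    if 65<r<110: continue
    row=hsv[r,270:380,1]<70
    k=next((i for i in range(len(row)-6) if row[i:i+6].all()),None)
    if k is not None: P.append(plane([270+k,r],.032)[:2])
P=np.array(P,np.float32); l=cv2.fitLine(P,cv2.DIST_HUBER,0,.001,.001).ravel(); print(len(P),l,np.arctan(l[1]/l[0]))
E
```

```text
44 [0.993544   0.1134478  0.54373354 0.14531448] 0.113692574
```

Request:
{"name": "apply_moves", "arguments": {"targets": [{"translation": [0,0.01,0.005],"twist": 0.6,"hand": 0},{"translation": [0,0,0.005],"twist": 0.6,"hand": 0},{"translation": [0,0,0],"twist": 0,"hand": 0},{"translation": [0,0,0],"twist": 0,"hand": 0}]}}

```text
time: 8.05
tool_pos: [0.4581, 0.1405, 0.0762]
tool_rot: [0.001, 0.998, 0.067, 0.001]
contact_force: [0.0, -4.9, -1.8]
gripper_width: 0.159
grasp_force: 58.7
```

```bash
python3 s.py
```

```text
0.13451150911398468 [0.45809647 0.14050327 0.07615935] [ 0.01051355 -4.91267021 -1.83423847] [-0.97453357 -0.12133741  0.13852938]
```

Now release it and retreat.

Request:
{"name": "apply_moves", "arguments": {"targets": [{"translation": [0,0,0],"twist": 0,"hand": 0.3},{"translation": [0,0,0],"twist": 0,"hand": 0.45},{"translation": [0,0,0],"twist": 0,"hand": 0.45},{"translation": [0,0,-0.2],"twist": 0,"hand": 0.45},{"translation": [0,0,-0.3],"twist": 0,"hand": 0.45},{"translation": [0,0,-0.4],"twist": 0,"hand": 0.45},{"translation": [-0.2,0,-0.4],"twist": 0,"hand": 0.45},{"translation": [-0.2,0,0],"twist": 0,"hand": 0.45}]}}

```text
time: 8.85
tool_pos: [0.4212, 0.1368, 0.2134]
tool_rot: [-0.001, 0.998, 0.066, 0.006]
contact_force: [0.5, -1.1, 0.4]
gripper_width: 0.452
grasp_force: 0.0
```

Request:
{"name": "apply_moves", "arguments": {"targets": [{"translation": [0,0,0],"twist": 0,"hand": 0.45},{"translation": [0,0,0],"twist": 0,"hand": 0.45}]}}

```text
time: 9.05
tool_pos: [0.4179, 0.1362, 0.2056]
tool_rot: [-0.0, 0.998, 0.066, 0.0]
contact_force: [-0.2, 0.1, -0.1]
gripper_width: 0.448
grasp_force: 0.0
```

```bash
python3 m.py w9
```

```text
right_foot_grip [([0.455, 0.143, 0.085], 0.57)]
   [283. 160.] [54. 24.] 79 814 0.92
left_foot []
stand [([0.532, 0.106, 0.032], 0.85)]
   [361.  96.] [168. 207.] 9 15447 0.67
9.4 [0.41803052 0.13593631 0.20522734] yaw 0.13171044243941268 [ 4.21914800e-05  9.97832067e-01  6.58076129e-02 -7.22835592e-04] [ 1.44768869e-01 -3.83808367e-01  2.07902803e+00  3.00715534e-05
  1.44782082e+00  1.58385104e+00] [ 0.58077666 -0.73382076  0.05745385]
```

View pics/w9.png

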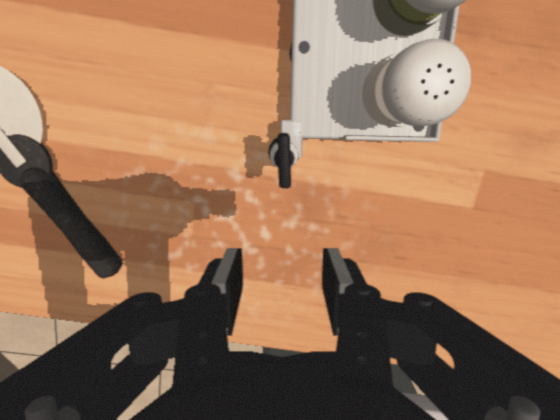

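The wing at (284,137)–(285,185) is now parallel to the front edge at (294,5)–(293,135), the stand sits where it was, and the gripper is clear.

```bash
python3 -c "
from plant import *
print(job_done())"
```

```text
the job is handed in; nothing more can be done
None
```

I turned the raised right foot down to about the touching point (joint estimated within 0.05 rad of 0), released it and handed the job in; the last picture shows its wing parallel to the stand's front edge, the stand does not appear to have moved, and the left foot was never touched.

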